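Pack two lunch boxes from the kitchen stock

TASK

Pack the two lunch boxes. The blue box gets the green apple and the red waxed cheese side by side in its wide bay and the purple-lidded pot upright in its narrow bay; the yellow box gets the clementine in its wide bay and the white-lidded pot upright in its narrow bay. Set each thing down on the floor of its bay without dropping it, so that a lid would close; leave the boxes standing flat on the worktop, and leave the teal-lidded pot, the red apple and the cup where they are.

Things in the scene. Friction and masses are not known exactly. Their poses are not given: they have to be found in the camera images.
- box_blue: Blue open plastic lunch box, loose, about 0.35 kg, outside 220 (x) x 164 (y) x 62 mm high, walls and floor 4 mm. Origin: centre of its underside, z up. A 4 mm divider at x = -20 mm, top 50 mm up, splits it: narrow bay (-x side) inside 84 x 156 mm, centre x = -64 mm; wide bay (+x side) inside 124 x 156 mm, centre x = +44 mm. Left or right of the stock, long side about along world x.
- box_yellow: Yellow open plastic lunch box, loose, about 0.35 kg, outside 220 (x) x 164 (y) x 62 mm high, walls and floor 4 mm. Origin: centre of its underside, z up. A 4 mm divider at x = -20 mm, top 50 mm up, splits it: narrow bay (-x side) inside 84 x 156 mm, centre x = -64 mm; wide bay (+x side) inside 124 x 156 mm, centre x = +44 mm. Left or right of the stock, long side about along world x.
- apple_green: small green apple, 60 mm diameter at 32 mm above its foot, 56 mm tall with a thin stalk on top, about 110 g, stands on a flat foot 32 mm wide; origin: its centre, 28 mm above the foot
- cheese: small round cheese in red wax with a paper strip across the top, lying flat: disc 48 mm diameter, 24 mm tall, about 30 g; origin: its centre, 12 mm above its underside
- pot_purple: snack pot, off-white, with a purple screw lid; straight upright cylinder 57 mm diameter, 53 mm tall with lid, about 90 g; origin: centre of its underside, z up. Can be gripped across the lid and body.
- clementine: orange clementine, 54 mm diameter at mid-height, 46 mm tall, about 80 g, stands on a flat foot 30 mm wide; origin: its centre, 23 mm above the foot
- pot_white: snack pot, off-white, with a white screw lid; straight upright cylinder 57 mm diameter, 53 mm tall with lid, about 90 g; origin: centre of its underside, z up. Can be gripped across the lid and body.
- pot_teal: snack pot, off-white, with a teal screw lid; straight upright cylinder 57 mm diameter, 53 mm tall with lid, about 90 g; origin: centre of its underside, z up. Can be gripped across the lid and body. Not wanted today: stays where it is.
- apple_red: small dark red apple, 60 mm diameter at 32 mm above its foot, 56 mm tall with a thin stalk on top, about 110 g, stands on a flat foot 32 mm wide; origin: its centre, 28 mm above the foot. Not wanted today: stays where it is.
- cup: blue ceramic cup without a handle, open, mouth 68 mm diameter, 70 mm tall; origin: centre of its underside. Stays where it is.

How it is judged:
At the end, for the whole second after the job is handed in: All five on the floor of their own bays: fruit and cheese anywhere in the wide bay; pots upright within 0.15 rad, within 20 mm of the narrow bay's middle along x, 56 mm along y. Boxes flat on the worktop, all at rest below 0.02 m/s. Teal pot, red apple and cup within 30 mm of their start (x of apple_green in the frame of box_blue between 0.003 and 0.085 m and y of apple_green in the frame of box_blue between -0.056 and 0.056 m and z of apple_green in the frame of box_blue between -0.002 and 0.042 m and x of cheese in the frame of box_blue between 0.001 and 0.09 m and y of cheese in the frame of box_blue between -0.065 and 0.065 m and z of cheese in the frame of box_blue between -0.002 and 0.032 m and x of clementine in the frame of box_yellow between 0.003 and 0.088 m and y of clementine in the frame of box_yellow between -0.06 and 0.06 m and z of clementine in the frame of box_yellow between -0.002 and 0.038 m and x of pot_purple in the frame of box_blue between -0.084 and -0.044 m and y of pot_purple in the frame of box_blue between -0.056 and 0.056 m and z of pot_purple in the frame of box_blue between -0.002 and 0.011 m and angle between each of pot_purple, pot_white's own z axis and vertical below 0.15 rad and x of pot_white in the frame of box_yellow between -0.084 and -0.044 m and y of pot_white in the frame of box_yellow between -0.056 and 0.056 m and z of pot_white in the frame of box_yellow between -0.002 and 0.011 m and angle between each of box_blue, box_yellow's own z axis and vertical below 0.08 rad and height (world z) of each of box_blue, box_yellow below 0.008 m and linear speed of each of apple_green, cheese, pot_purple, clementine, pot_white, box_blue, box_yellow below 0.02 m/s and distance of each of pot_teal, apple_red, cup from where it was at the start of the episode below 0.03 m); the robot touches nothing.
It fails at once if the teal-lidded pot, the red apple or the cup was shifted by 3 cm or more (distance of any of pot_teal, apple_red, cup from where it was at the start of the episode above 0.03 m).
It fails at once if something to be packed was dropped or thrown: over 0.9 m/s (a fall of 4 cm) while not held ((linear speed of apple_green above 0.9 m/s and contact force between apple_green and the fingers below 0.05 N) or (linear speed of cheese above 0.9 m/s and contact force between cheese and the fingers below 0.05 N) or (linear speed of pot_purple above 0.9 m/s and contact force between pot_purple and the fingers below 0.05 N) or (linear speed of clementine above 0.9 m/s and contact force between clementine and the fingers below 0.05 N) or (linear speed of pot_white above 0.9 m/s and contact force between pot_white and the fingers below 0.05 N)).
It also fails if it takes over 125 s, if anything falls off the work surface, if the arm or the gripper's body presses on something with over 40 N, if the wrist force passes 120 N, or if a joint passes its speed limit or range.

ROBOT

A 6-joint arm with a two-finger parallel gripper is mounted at the origin on the work surface. World frame = base frame: x ahead of the robot, y to its left, z up, the work surface at z = 0. Lengths are in m, angles in rad, forces in N, time in s.
With the tool pointing down it reaches from about 0.3 to 1 m from the base axis. Payload 5.1 kg.
Tool frame: the origin (TCP) lies at the very end of the fingers, on their centre line; the grasp point (between the pads) lies 19 mm behind it; z points along the fingers, y is the line along which they close (so a half turn about z gives the same grasp; the last joint's range is limited). The gripper opens to 95 mm and grips with 3 to 60 N. Pads are 20 mm wide; open, the fingers measure 119 mm over their backs; the gripper's body (75 mm by 180 mm) begins 59 mm behind the grasp point.
Start: joints at [-0.083, 0.124, 1.65, -0, 1.367, -0.083], TCP at [0.65, -0, 0.215] pointing down, gripper open.
Joint ranges: [-2.61, 2.61], [-1.02, 2.33], [0.03, 2.71], [-1.35, 4.49], [0.32, 2.68], [-2.91, 2.91]. Speed limits (rad/s): [2.57, 2.57, 3.14, 3.14, 3.14, 3.14].

INTERFACE

Orientations are given as a 3x3 rotation matrix whose columns are the frame's x, y, z axes.
In Python, from workcell import * gives the robot as it stands. The module is installed in compiled form; this text tells all that it offers. Calls block until the motion is done:
- goto(position, orientation): joint-space move of the TCP to a pose.
- line_to(position, attitude=None, v=0.15): straight line of the TCP; attitude=None keeps the orientation; v is the mean speed in m/s.
- movej(angles): joint-space move.
- open_gripper() and grasp(effort=None): open the fingers fully, or close them until they stop; effort is the grip in N (None keeps the last).
- sleep(seconds).
- ik(position, orientation): joint angles nearest the present ones, or None.
- capture(name): name is "scene" or "side" or "wrist"; returns a dict with "color" (420x560x3 uint8, red, green, blue), "depth" (420x560 float32, m along the optical axis (not along the pixel's ray), 0 where there is no reading), "vfov" (degrees; the focal length in pixels is half the picture's height over the tangent of half this angle, whatever the lens; pixels are square), "cx", "cy" (the principal point, pixels), "k1" (the pictures are not rectified: a ray, as slopes to the right and down, at radius r is drawn at 1 + k1 r^2 times it, then the intrinsics apply), "extrinsics" (4x4, takes a point from world to camera coordinates); the wrist camera has in their place "tool_from_camera" (4x4, takes a point from camera to tool coordinates, whose origin is the TCP and whose axes are the flange's). Camera axes: x right, y up, looking along -z (the intrinsics and any distortion apply to the point x, -y, -z); pixel columns grow to the right and rows downward; lengths in m; the calibration is good to about 2 mm. A picture is of the moment at which its call begins: read the wrist's pose just before it.
A pose or a line that the arm cannot do raises IKError and nothing moves.
- finish_job(): hands the job in; it is judged then, once.
Readings, each from a call of its own:
- get_time_s(): time.
- get_joints(): joint angles.
- get_qvel(): joint speeds.
- get_effort(): joint torques, N m.
- get_ee_pos(): TCP position.
- get_orientation(): TCP orientation.
- get_wrist_force(): force on the tool from outside, world axes, zero at the start.
- get_ft_torque(): the same for the moment, N m.
- get_finger_gap(): opening from 0.0 (shut) to 1.0 (fully open).
- get_finger_force(): force on a finger pad.
Only numpy, scipy, OpenCV 4.12 (cv2) and the standard library are available. Lean on these libraries where they do the work, as an engineer would, in place of code of your own. Each camera call takes 0.05 s, during which the arm holds its last target. There are 200 camera calls.

## Working session

There is one attempt and no reset: what is moved stays moved. The work goes in short steps, each a Python script; the robot and the scene stay as the last script left them, time stands still between calls to the robot, and variables do not carry over. Pictures are saved under pics/ and viewed, at most 14 in all, crops included, and the job is handed in when it is done.

```bash
mkdir -p pics; cat > h.py <<'E'
import numpy as np, cv2
from workcell import *
def rays(c,uv):
    f=210/np.tan(np.radians(c["vfov"])/2); uv=np.atleast_2d(np.float64(uv))
    d=np.c_[(uv[:,0]-c["cx"])/f,(uv[:,1]-c["cy"])/f]; u=d.copy()
    for _ in range(30): u=d/(1+c["k1"]*(u**2).sum(1,keepdims=True))
    return np.c_[u[:,0],-u[:,1],-np.ones(len(u))]
def pose(c):
    if "extrinsics" in c: return np.linalg.inv(c["extrinsics"])
    return c["T"]@c["tool_from_camera"]
def snap(n,fn=None):
    T=np.eye(4)
    if n=="wrist": T[:3,:3]=get_orientation();T[:3,3]=get_ee_pos()
    c=dict(capture(n)); c["T"]=T
    if fn: cv2.imwrite(f"pics/{fn}.png",c["color"][:,:,::-1]); np.save(f"pics/{fn}.npy",c,allow_pickle=True)
    return c
def load(fn): return np.load(f"pics/{fn}.npy",allow_pickle=True).item()
def cloud(c):
    v,u=np.mgrid[0:420,0:560]; r=rays(c,np.c_[u.ravel(),v.ravel()])
    P=pose(c); X=(r*c["depth"].reshape(-1,1))@P[:3,:3].T+P[:3,3]
    X[c["depth"].ravel()==0]=np.nan
    return X.reshape(420,560,3)
def atz(c,uv,z):
    P=pose(c); d=rays(c,uv)@P[:3,:3].T; o=P[:3,3]
    return o+d*((z-o[2])/d[:,2:3])
def down(yaw): # tool y (closing axis) at angle yaw+90deg from world x
    c,s=np.cos(yaw),np.sin(yaw); return np.array([[c,s,0],[s,-c,0],[0,0,-1.]])
E
python3 - <<'E'
from h import *
np.set_printoptions(precision=4,suppress=True)
for n in("scene","side","wrist"):
    c=snap(n,n+"0"); print(n,c["vfov"],c["k1"],c["cx"],c["cy"],pose(c)[:3])
print(get_orientation(),get_time_s())
E
```

```text
scene 46.115769257493056 0.03646325687798563 280.49031561197023 201.54092486506534 [[-0.8372 -0.4073  0.365   0.9669]
 [ 0.5469 -0.6326  0.5484  0.6189]
 [ 0.0075  0.6587  0.7524  0.9228]]
side 43.522443530473765 0.02246117900303471 279.97917776047115 199.75659507041448 [[-0.962   0.2119 -0.172   0.3658]
 [-0.2724 -0.7066  0.6531  0.6968]
 [ 0.0168  0.6752  0.7375  0.8328]]
wrist 60.052936150676764 0.011408112585317796 284.60432411230715 204.75335863922066 [[ 1.     -0.      0.0031  0.6481]
 [-0.0008  0.9691  0.2466  0.0692]
 [-0.003  -0.2466  0.9691  0.3849]]
[[ 0.      1.     -0.0016]
 [ 1.     -0.      0.0001]
 [ 0.0001 -0.0016 -1.    ]] 0.15
```

View pics/scene0.png

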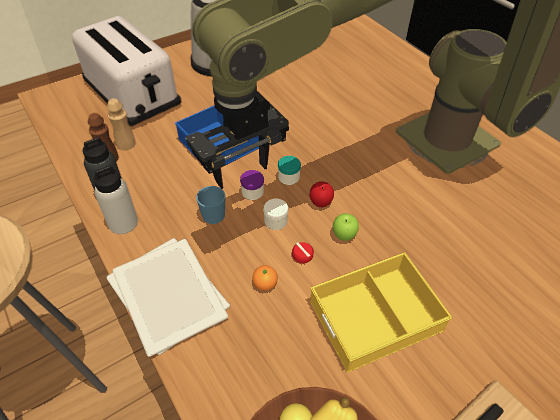

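View pics/side0.png

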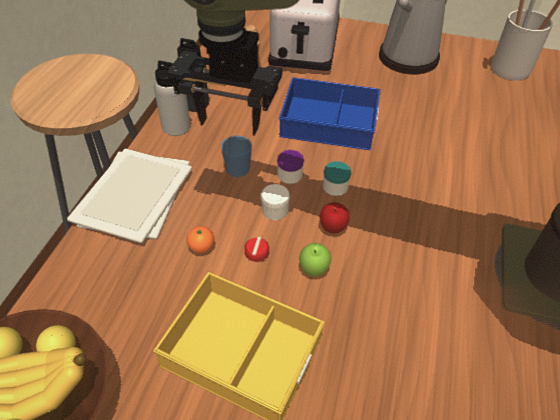

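View pics/wrist0.png

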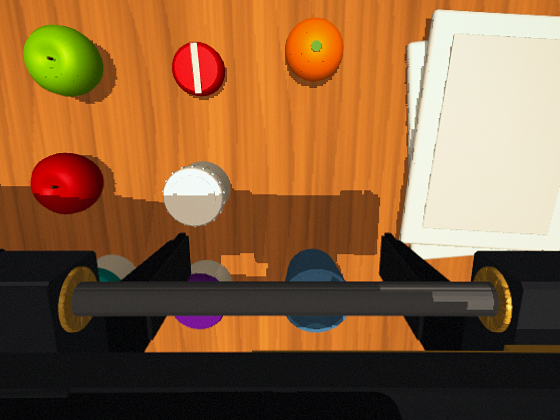

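Scene and side both show all the stock: the yellow box is at +y (side ~240,345), the blue at -y (side ~330,112). In the side view the objects sit at teal (337,178), purple (290,165), white (275,202), red apple (335,218), green apple (315,260), cheese (257,248), clementine (200,240) and cup (237,157). I'll measure them by depth in both views.

```bash
cat > m.py <<'E'
from h import *
np.set_printoptions(precision=4,suppress=True)
from scipy.optimize import least_squares
seeds=dict(teal=((289,165),(337,172)),purple=((252,180),(290,160)),white=((276,210),(275,197)),apple_red=((321,194),(335,218)),apple_green=((346,227),(315,260)),cheese=((303,253),(257,248)),clementine=((265,279),(200,240)),cup=((211,205),(237,160)))
if __name__=="__main__":
  for i,n in enumerate(("scene0","side0")):
    c=load(n); X=cloud(c)
    for k,s in seeds.items():
        a=atz(c,[s[i]],.04)[0]
        m=np.linalg.norm(X[...,:2]-a[:2],axis=2)<.045
        m&=(X[...,2]>.012)&(X[...,2]<.09)
        # connected component containing the seed pixel
        nl,l=cv2.connectedComponents(m.astype(np.uint8)); m=l==l[s[i][1],s[i][0]]
        p=X[m]; zt=np.percentile(p[:,2],97)
        # circle fit on visible side surface (mid band)
        r=dict(cheese=.024,clementine=.027,apple_red=.03,apple_green=.03,cup=.034).get(k,.0285)
        top=p[p[:,2]>zt-.006]; (mc,mr)=cv2.minEnclosingCircle((top[:,:2]*1000).astype(np.float32))
        if k in("apple_red","apple_green","clementine"):
            h=.032 if 'apple' in k else .023
            f=lambda q:np.linalg.norm((p-[q[0],q[1],h])*[1,1,r/(.026 if 'apple' in k else .023)],axis=1)-r
            q=least_squares(f,a[:2],loss="soft_l1",f_scale=.002).x
        else: q=np.array(mc)/1000
        print(n,k,m.sum(),"c",q,"mec",np.array(mc)/1000,mr,"top",zt)
    hsv=cv2.cvtColor(c["color"],cv2.COLOR_RGB2HSV)
    for k,lo,hi,y in(("yellow",22,32,1),("blue",105,125,-1)):
        m=(hsv[...,0]>=lo)&(hsv[...,0]<=hi)&(hsv[...,1]>130)&(X[...,2]>.055)&(X[...,2]<.072)&(X[...,1]*y>.1)
        nl,l,st,_=cv2.connectedComponentsWithStats(cv2.dilate(m.astype(np.uint8),np.ones((5,5)))); j=1+st[1:,4].argmax()
        m&=l==j; p=X[m]
        rc=cv2.minAreaRect((p[:,:2]*1000).astype(np.float32)); print(n,k,len(p),rc,np.median(p[:,2]))
        b=(hsv[...,0]>=lo)&(hsv[...,0]<=hi)&(hsv[...,1]>130)&(np.linalg.norm(X[...,:2]-np.array(rc[0])/1000,axis=2)<.12)
        d=X[b&(X[...,2]>.044)&(X[...,2]<.0535)&(np.abs(X[...,1]-rc[0][1]/1000)<.05)&(np.abs(X[...,0]-rc[0][0]/1000)<.08)]
        print("  divider x off",np.median(d[:,0])-rc[0][0]/1000,len(d),"floor z",np.percentile(X[b][:,2],[5,20,30]))
E
python3 m.py
```

```text
scene0 teal 524 c [ 0.4568 -0.1097] mec [ 0.4568 -0.1097] 29.737932205200195 top 0.05699405689623605
scene0 purple 556 c [ 0.5627 -0.1182] mec [ 0.5627 -0.1182] 29.498706817626953 top 0.057068168074972905
scene0 white 610 c [ 0.5649 -0.0057] mec [ 0.5649 -0.0057] 30.389137268066406 top 0.05690470008491186
scene0 apple_red 496 c [0.4381 0.0028] mec [0.4398 0.0043] 24.219894409179688 top 0.05840205912064468
scene0 apple_green 554 c [0.4518 0.1146] mec [0.4528 0.1148] 25.11515998840332 top 0.058334335419890734
scene0 cheese 341 c [0.5683 0.1108] mec [0.5683 0.1108] 23.68143081665039 top 0.028435119147251164
scene0 clementine 494 c [0.6772 0.126 ] mec [0.6783 0.1273] 20.55545997619629 top 0.04884136088700701
scene0 cup 234367 c [0. 0.] mec [0. 0.] 0.0 top nan
scene0 yellow 1040 ((528.6104736328125, 316.2519836425781), (168.2026824951172, 225.26437377929688), 80.3253402709961) 0.061850689806468406
  divider x off -0.020122909548115353 88 floor z [0.0025 0.004  0.0046]
scene0 blue 161 ((584.0235595703125, -395.09326171875), (132.67990112304688, 60.58845138549805), 30.672611236572266) 0.060
[... 602 characters left out ...]
e 435 c [0.5659 0.1099] mec [0.5659 0.1099] 23.356657028198242 top 0.02687134783492241
side0 clementine 591 c [0.6762 0.1245] mec [0.6742 0.1271] 21.470497131347656 top 0.04751940543798274
side0 cup 899 c [ 0.6785 -0.1036] mec [ 0.6785 -0.1036] 34.40843200683594 top 0.07055839715868725
side0 yellow 1053 ((525.82763671875, 315.89422607421875), (167.10911560058594, 222.34963989257812), 80.00196838378906) 0.0613532468450636
  divider x off -0.018992582481517584 130 floor z [0.0015 0.0028 0.0033]
side0 blue 626 ((514.962158203125, -323.7578125), (219.22950744628906, 173.50596618652344), 4.354276180267334) 0.059583573109087684
  divider x off -0.02109676709884989 47 floor z [0.0022 0.0042 0.0054]
```

```bash
cat >> h.py <<'E'
def aim(phi,p):
    q=get_joints(); best=None
    for k in(-1,0,1,2):
        R=down(phi+np.pi/2+k*np.pi); s=ik(p,R)
        if s is None: continue
        d=np.abs(np.array(s)-q).max()+.3*abs(s[5])
        if best is None or d<best[0]: best=(d,R)
    return best[1]
def pick(xy,z,phi,effort,hi=.16):
    p=[*xy,hi]; R=aim(phi,p); goto(p,R); line_to([*xy,z+.03],v=.3); line_to([*xy,z],v=.08)
    grasp(effort); print("grip gap mm",get_finger_gap()*95,"F",get_finger_force(),"t",get_time_s(),"tcp",get_ee_pos())
    line_to([*xy,hi],v=.25); print(" lifted gap",get_finger_gap()*95,get_finger_force())
def place(xy,z,phi,hi=.16):
    p=[*xy,hi]; R=aim(phi,p); goto(p,R); line_to([*xy,z+.04],v=.25); line_to([*xy,z],v=.05)
    print(" at place gap",get_finger_gap()*95,"F",get_finger_force(),"wrist",np.round(get_wrist_force(),1))
    open_gripper(); sleep(.2); line_to([*xy,hi],v=.25); print(" placed t",get_time_s())
def inbox(box,lx,ly):
    x,y,a=box; return np.array([x+lx*np.cos(a)-ly*np.sin(a),y+lx*np.sin(a)+ly*np.cos(a)])
YB=(.5272,.3161,np.radians(-9.85))
E
python3 - <<'E'
import numpy as np
from scipy.optimize import differential_evolution as DE
# bay-frame: wide bay half 62 x 78; fingers sweep rect 120 x 20
def wall(x,y,f):
    c,s=abs(np.cos(f)),abs(np.sin(f)); return min(62-abs(x)-60*c-10*s,78-abs(y)-60*s-10*c)
def rd(x,y,f,px,py):
    dx,dy=px-x,py-y;u=abs(dx*np.cos(f)+dy*np.sin(f));v=abs(-dx*np.sin(f)+dy*np.cos(f))
    return np.hypot(max(u-60,0),max(v-10,0))
for n,r1,r2 in(("cheese first",24,30),("apple first",30,24)):
    def cost(q):
        x1,y1,f1,x2,y2,f2=q
        return -min(wall(x1,y1,f1),wall(x2,y2,f2),rd(x2,y2,f2,x1,y1)-r1,np.hypot(x1-x2,y1-y2)-54)
    r=DE(cost,[(-30,30),(-50,50),(0,np.pi)]*2,maxiter=600,seed=1,tol=1e-6); print(n,r.fun,np.round(r.x,2))
E
python3 - <<'E'
from h import *
pick((.5637,-.0057),.017,np.pi/2,20)
place(inbox(YB,-.064,0),.017+.0055,YB[2]+np.pi/2)
pick((.6767,.1252),.006,np.pi/2,15)
place(inbox(YB,.044,0),.006+.0055,YB[2]+np.pi/2)
x=[*inbox(YB,0,0),.3]
snap("side","side1")
# look at the blue box
p=[.52,-.38,.36]; goto(p,aim(0,p)); sleep(.3); snap("wrist","wrist1"); snap("scene","scene1"); print(get_time_s(),get_orientation())
E
```

```text
cheese first -6.4092098124407215 [ -0.    30.2    0.58  -0.   -30.2    2.56]
apple first -6.409214570557687 [  0.    30.2    0.58  -0.   -30.2    2.56]
grip gap mm 56.2522584469871 F 20.000131234992296 t 3.3 tcp [ 0.56377133 -0.00583146  0.01712036]
 lifted gap 56.14762269904613 19.999934881925583
 at place gap 55.966443203066 F 19.99971808400005 wrist [-0.6 -0.5 -1.5]
 placed t 8.5583
grip gap mm 52.49543102301067 F 14.99999473337084 t 11.5333 tcp [0.67675077 0.12514458 0.00610986]
 lifted gap 52.43854944157209 14.99986411537975
 at place gap 52.66356448581875 F 14.99996549449861 wrist [-0.2 -0.3 -1.7]
 placed t 16.5083
19.5083 [[ 2.45945097e-04 -9.99999969e-01 -4.81966778e-05]
 [-9.99999969e-01 -2.45946785e-04  3.50234921e-05]
 [-3.50353448e-05  4.81880625e-05 -9.99999998e-01]]
```

```bash
python3 - <<'E'
import cv2,numpy as np
a=cv2.imread("pics/side1.png")[240:420,120:360]; b=cv2.imread("pics/wrist1.png")
cv2.imwrite("pics/v1.png",np.hstack([cv2.resize(a,(400,300)),cv2.resize(b,(400,300))]))
E
cat > b.py <<'E'
from h import *
np.set_printoptions(precision=4,suppress=True)
c=load("wrist1"); X=cloud(c); hsv=cv2.cvtColor(c["color"],cv2.COLOR_RGB2HSV)
m=(hsv[...,0]>=105)&(hsv[...,0]<=125)&(hsv[...,1]>110)&(X[...,1]<-.2)
q=m&(X[...,2]>.056)&(X[...,2]<.068); p=X[q]
print(len(p),cv2.minAreaRect((p[:,:2]*1000).astype(np.float32)),np.median(p[:,2]),"floor",np.percentile(X[m][:,2],[10,30,50]))
d=X[m&(X[...,2]>.045)&(X[...,2]<.054)]; h=np.histogram(d[:,0],bins=24,range=(.38,.62)); print(h)
v,u=np.where(q); print("pix range",u.min(),u.max(),v.min(),v.max())
E
python3 b.py
```

```text
2488 ((543.3435668945312, -375.256103515625), (274.5726623535156, 267.7805480957031), 4.168024063110352) 0.062248336265429915 floor [0.0046 0.0057 0.0131]
(array([  0,   0, 109,  83,  15,  20,  14,  19,  18,  18,  60, 290,  29,
        19,  14,  20,  16,  19,  18,  18,  16,  17,  17,  94]), array([0.38, 0.39, 0.4 , 0.41, 0.42, 0.43, 0.44, 0.45, 0.46, 0.47, 0.48,
       0.49, 0.5 , 0.51, 0.52, 0.53, 0.54, 0.55, 0.56, 0.57, 0.58, 0.59,
       0.6 , 0.61, 0.62]))
pix range 142 371 69 268
```

View pics/v1.png

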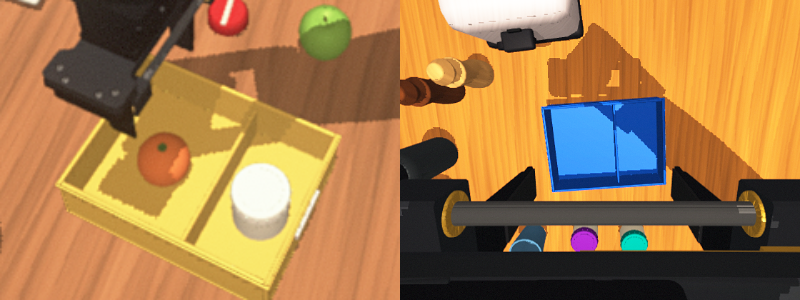

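The clementine (165,160) and the white pot (260,200) stand in their yellow bays. The blue box is fully visible in the wrist view at (605,145). Next I'll refine the blue pose from that component only, then pack it.

```bash
cat > b.py <<'E'
from h import *
c=load("wrist1"); X=cloud(c); hsv=cv2.cvtColor(c["color"],cv2.COLOR_RGB2HSV)
m=(hsv[...,0]>=100)&(hsv[...,0]<=125)&(hsv[...,1]>110)
nl,l=cv2.connectedComponents(m.astype(np.uint8)); m=l==l[200,395]
p=X[m&(X[...,2]>.056)&(X[...,2]<.068)]
rc=cv2.minAreaRect((p[:,:2]*1000).astype(np.float32)); print(len(p),rc)
rc2=cv2.minAreaRect((X[m][:,:2]*1000).astype(np.float32)); print(rc2)
E
python3 b.py
```

```text
1093 ((593.3794555664062, -310.42364501953125), (414.4606628417969, 515.198974609375), 44.09442901611328)
((nan, nan), (0.0, 0.0), 0.0)
```

```bash
cat > b.py <<'E'
from h import *
c=load("wrist1"); X=cloud(c); hsv=cv2.cvtColor(c["color"],cv2.COLOR_RGB2HSV)
m=(hsv[...,0]>=105)&(hsv[...,0]<=125)&(hsv[...,1]>110); k=np.zeros_like(m); k[125:275,190:380]=1; m&=k
p=X[m&(X[...,2]>.058)&(X[...,2]<.066)]
print(len(p),cv2.minAreaRect((p[:,:2]*1000).astype(np.float32)))
for lo,hi in((0,2),(2,5)): print(np.percentile(p[:,:2],[lo,100-lo],axis=0))
E
python3 b.py
```

```text
2310 ((513.9262084960938, -327.19964599609375), (222.8792266845703, 167.64564514160156), 4.168024063110352)
[[ 0.39827346 -0.41764018]
 [ 0.62995636 -0.2368112 ]]
[[ 0.40121387 -0.41529495]
 [ 0.62677973 -0.24119271]]
```

```bash
echo 'BB=(.514,-.327,np.radians(4.2))' >> h.py; python3 - <<'E'
from h import *
pick((.5619,-.1177),.017,np.pi/2,20)
place(inbox(BB,-.064,0),.0225,BB[2]+np.pi/2)
pick((.5671,.1104),.004,np.pi/2,12)
place(inbox(BB,.044,.0302),.0095,BB[2]+.58)
p=[.52,-.38,.36]; goto(p,aim(0,p)); sleep(.3); c=snap("wrist","wrist2"); X=cloud(c)
print(get_time_s())
a=cv2.imread("pics/wrist2.png")[110:290,180:400]; cv2.imwrite("pics/v2.png",cv2.resize(a,None,fx=3,fy=3))
E
```

```text
grip gap mm 56.464216099518566 F 19.999919611145742 t 22.5333 tcp [ 0.56200962 -0.1178506   0.01714959]
 lifted gap 56.43067462882248 20.00003839842975
 at place gap 56.17409501447049 F 19.99981837172527 wrist [ 0.4 -0.5 -0.6]
 placed t 27.4417
grip gap mm 47.49830002964583 F 11.99995399452746 t 31.025 tcp [0.56711147 0.1103461  0.00403817]
 lifted gap 47.43164692824119 12.000060292775743
 at place gap 47.593962023742726 F 11.99997027113568 wrist [ 0.5  0.1 -0.1]
 placed t 36.7333
37.9667
```

View pics/v2.png

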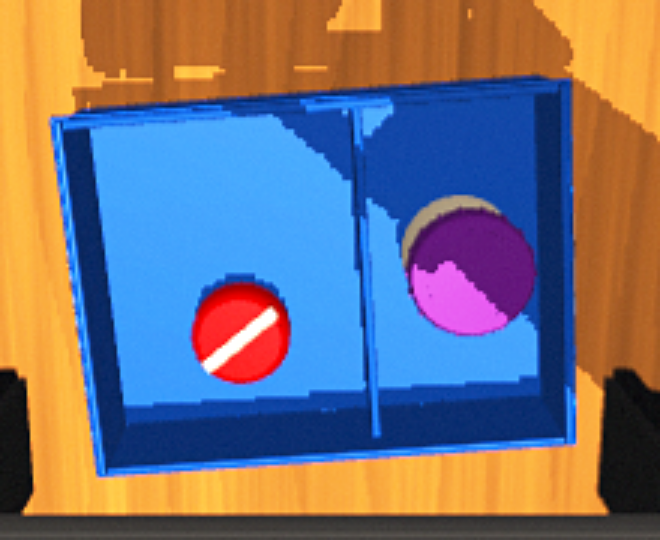

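The pot (470,270) is upright in the narrow bay, and the cheese (240,332) lies flat towards the near side. The upper half of the wide bay is free for the apple.

```bash
python3 - <<'E'
from h import *
pick((.4509,.1142),.013,np.pi/2,18)
place(inbox(BB,.044,-.0302),.0185,BB[2]+2.56)
p=[.52,-.38,.36]; goto(p,aim(0,p)); sleep(.3); snap("wrist","wrist3")
p=[.75,0,.4]; goto(p,aim(0,p)); sleep(.3); snap("side","side3"); print(get_time_s())
a=cv2.imread("pics/wrist3.png")[110:290,180:400]; b=cv2.imread("pics/side3.png")
cv2.imwrite("pics/v3.png",np.hstack([cv2.resize(a,(367,300)),cv2.resize(b,(400,300))]))
for n in("side0","side3"):
    c=load(n);X=cloud(c)
    for k,s in dict(teal=(337,172),red=(335,218),cup=(237,160)).items(): print(n,k,X[s[1],s[0]])
E
sed 's/wrist1/wrist3/' b.py | python3 -
```

```text
grip gap mm 58.448744819359746 F 18.000012771226466 t 41.6583 tcp [0.45100033 0.11411289 0.01313892]
 lifted gap 58.680688228012585 17.999652586877346
 at place gap 58.823757085811074 F 17.99987321253866 wrist [-0.7 -0.9 -1.1]
 placed t 47.375
50.5417
side0 teal [ 0.45358492 -0.10325976  0.05478542]
side0 red [0.43160708 0.02241327 0.05367979]
side0 cup [ 0.66707697 -0.07632611  0.05558882]
side3 teal [ 0.45357947 -0.10321008  0.05483373]
side3 red [0.43158445 0.0226452  0.05394775]
side3 cup [ 0.66755589 -0.07755524  0.05435321]
1257 ((518.98486328125, -419.2327575683594), (187.76268005371094, 233.15892028808594), 89.99461364746094)
[[ 0.40241378 -0.51312511]
 [ 0.63555552 -0.32534091]]
[[ 0.40484085 -0.41501064]
 [ 0.62729666 -0.3289697 ]]
```

View pics/v3.png

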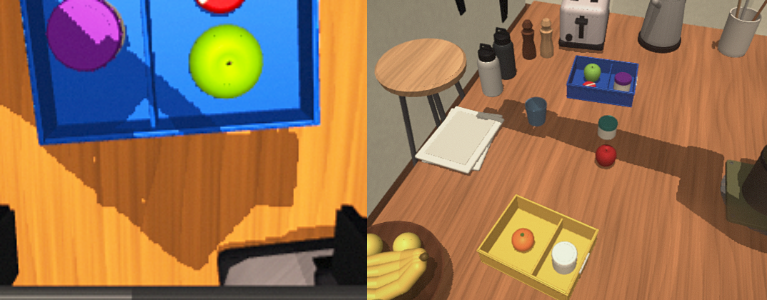

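All five items are in their bays: the blue box holds the apple, cheese and purple pot, and the yellow box holds the clementine and white pot. The boxes are flat, and the teal pot, red apple and cup have not moved.

```bash
python3 -c "
from workcell import *
print(finish_job())"
```

```text
the job is handed in; nothing more can be done
None
```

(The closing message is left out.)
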